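Put the pan and wire floor back into a washed hamster cage base

ROBOT

A 6-joint arm with a two-finger parallel gripper is mounted at the origin on a cart in front of the work surface, level with it; the furniture and walls round the work are solid. World frame = base frame: x ahead of the robot, y to its left, z up, the work surface at z = 0. Lengths are in mm, angles in degrees, forces in N, time in s.
With the tool pointing down it reaches from about 350 to 850 mm from the base axis. Payload 8.1 kg.
Tool frame: the origin (TCP) lies on the centre line of the jaws, within the pads' length; the fingertips stand 19 mm ahead of it and the grasp point (between the pads) is the TCP; z points along the fingers, y is the line along which they close (so a half turn about z gives the same grasp; the last joint's range is limited). The gripper opens to 85 mm and grips with 20 to 120 N. Pads are 22 mm wide; open, the fingers measure 114 mm over their backs; the gripper's body (76 mm by 85 mm) begins 54 mm behind the grasp point. The pads swing forward as they close: fully open they stand 13 mm farther back than shut.
Start: joints at [61.226, 7.471, 85.268, -0, 87.261, -4.893], TCP at [242.882, 548.647, 250.292] pointing down, gripper open.
Joint ranges: [-169.43, 169.43], [-51.17, 129.36], [1.28, 143.12], [-76.62, 256.62], [0, 156.53], [-152.29, 152.29]. Speed limits (degrees/s): [136.94, 136.94, 159.86, 180, 180, 180].

INTERFACE

Orientations are given as [roll, pitch, yaw] about the fixed x, y, z axes, in that order (R = Rz(yaw) Ry(pitch) Rx(roll)).
In Python, from bench import r gives the robot as it stands. The module is installed in compiled form; this text tells all that it offers.
- The arm moves only by the tool servo_tool, never from a script. Its arguments are lists of equal length, an entry for each row: "fingers": the finger opening in m, from 0 to 0.0854; "linear": the shift along the tool's x, y, z in m, a list of three; "rotation": the turn, a rotation vector about the tool's x, y, z in degrees, a list of three. A call has 1 to 10 rows; each row is the pose to reach, as a shift and turn from the pose commanded when the call began, along the tool's axes at that moment; what a row does not reach only later rows make up. A row lasts 1/10 s, in which the tool goes at most 50 mm and 8.59 degrees, less where a joint would pass 70% of its speed; a pose out of reach is approached as far as the arm can. A call with a gripper value outside its range is refused whole. The fingers move at their own pace and stop on an object; "force" is the grip in N (left out, the last holds). Time passes only in rows, so rows that repeat a pose let the fingers close. It gives the time, the measured TCP pose, the force, the opening and the grip force at its end, in the units of the state.
- r.sense(): the state, without advancing time (a new reading comes with each control period).
- r.snapshot(name): name is "scene" or "top"; returns a dict with "frame" (480x640x3 uint8, red, green, blue), "fx", "fy", "cx", "cy" (pixels), "camera_from_world" (4x4, takes a point from world to camera coordinates). Camera axes: x right, y up, looking along -z (the intrinsics and any distortion apply to the point x, -y, -z); pixel columns grow to the right and rows downward; lengths in mm; the calibration is good to about 2 mm. A picture is of the moment at which its call begins. There is no depth.
- r.hand_in(): hands the job in; it is judged then, once.
The state is a dict: "time": time; "joint_pos": joint angles; "qd": joint speeds; "joint_efforts": joint torques, N m; "tool_pos": TCP position; "tcp_rot": TCP orientation; "ft_force": force on the tool from outside, world axes, zero at the start; "wrist_torque": the same for the moment, N m; "finger_gap": finger opening in mm; "grip_force": force on a finger pad.
Only numpy, scipy, OpenCV 4.12 (cv2) and the standard library are available. Lean on these libraries where they do the work, as an engineer would, in place of code of your own. Each camera call takes 0.05 s, during which the arm holds its last target. There are 200 camera calls.

TASK

The hamster cage has been washed. Slide the solid droppings pan onto the lower pair of rails of the grey cage base and the wire floor onto the upper pair, both right way up, pull outwards and pushed fully home against the back wall. Let go of both and leave the bottle, jar and pot standing near by where they are.

Things in the scene. Friction and masses are not known exactly. Their poses are not given: they have to be found in the camera images.
- cage_base: Grey plastic cage base, fixed to the left bench, 178 long (x) x 160 wide (y) x 81 mm high, hood off, middle of the top open. Origin: centre of its underside. Own +x runs from the open front (x = -88 mm) to the back wall (inner face x = +87); sheets slide in along +x between side walls 148 mm apart. The front ends of walls and rails are turned out as lead-in lips (to x = -100 mm).
- lower_home (a point): Where the pan's origin lies when home on the lower rails (base x = +2, y = 0, z = 22 mm); axes as the base. The lower rails are bare metal ledges 12 mm wide along both side walls, tops at base z = 22 mm, with 32 mm free above them up to the undersides of the upper ledges.
- upper_home (a point): Where the wire floor's origin lies when home on the upper rails (base x = +2, y = 0, z = 58 mm); axes as the base. The upper rails are metal ledges 12 mm wide, tops at base z = 58 mm; metal flanges overhang them with undersides at z = 77 mm, so a sheet must be slid in from the front, not laid in from above.
- pan: Solid pale aluminium droppings pan, loose on the right table, 170 long (x) x 142 wide (y) mm, floor 3 mm thick, walls 15 mm high, 0.2 kg. Origin: centre of its underside. A black plastic pull on the middle of its front edge (own -x) reaches from x = -85 to -140 mm, 26 mm wide (y), from z = 0 to 20 mm. Its own +x edge goes into the base first.
- pan_pull (a point): Middle of the pan's black pull, 118 mm in front of the pan's origin (x = -118, y = 0, z = 10 mm): grip it across its 26 mm from above. Axes as the pan.
- wire_floor: Steel wire floor grid, loose on the right table, 170 long (x) x 142 wide (y) mm, rim wire 5 mm thick, 0.16 kg. Origin: centre of its underside. The same black pull on its front edge: x = -85 to -140 mm, 26 mm wide, z = 0 to 20 mm. Its own +x edge goes into the base first.
- floor_pull (a point): Middle of the wire floor's black pull (x = -118, y = 0, z = 10 mm in the wire floor's frame): grip it across its 26 mm from above. Axes as the wire floor.
- brown_bottle: Brown tablet bottle with white cap, 51 mm wide, 110 mm high, upright on the right table; bystander. Origin: centre of its underside.
- balm_pot: Flat round beige pot, 90 mm wide, 32 mm high, on the left bench; bystander. Origin: centre of its underside.
- powder_jar: White jar with blue lid, 67 mm wide, 91 mm high, beside the brown bottle on the right table; bystander. Origin: centre of its underside.

How it is judged (in metres and radians):
At the end, for the whole second after the job is handed in: Pan lying level on the lower rails and wire floor lying level on the upper rails, right way up (tilt under 0.06 rad), each within 6 mm of fully home along the rails, 7 mm sideways and 4 mm in height, at rest (x of pan in the frame of lower_home between -0.006 and 0.006 m and y of pan in the frame of lower_home between -0.007 and 0.007 m and z of pan in the frame of lower_home between -0.004 and 0.004 m and angle between each of pan, wire_floor's own z axis and vertical below 0.06 rad and x of wire_floor in the frame of upper_home between -0.006 and 0.006 m and y of wire_floor in the frame of upper_home between -0.007 and 0.007 m and z of wire_floor in the frame of upper_home between -0.004 and 0.004 m and linear speed of each of pan, wire_floor below 0.02 m/s); the robot touches nothing.
It fails at once if a bystander (bottle, pot or jar) is pushed more than 25 mm or knocked over (distance of any of brown_bottle, balm_pot, powder_jar from where it was at the start of the episode above 0.025 m or angle between any of brown_bottle, powder_jar, balm_pot's own z axis and vertical above 0.5 rad).
It also fails if it takes over 67 s, if anything falls off the work surface, if the arm or the gripper's body presses on something with over 40 N, if the wrist force passes 120 N, or if a joint passes its speed limit or range.

## Working session

There is one attempt and no reset: what is moved stays moved. The work goes in short steps, Python scripts to look and compute and a tool call to move; the robot and the scene stay as the last step left them, time stands still between calls to the robot, and variables do not carry over. Pictures are saved under pics/ and viewed, at most 13 in all, crops included, and the job is handed in when it is done.

Besides the shell and the picture viewer there is one more tool, called after "Emit:" by a JSON object that holds its "method" and its "body", one argument or row to a line. servo_tool: Moves the arm, as the interface text tells. Its arguments: {"type":"object","properties":{"fingers":{"type":"array","items":{"type":"number"}},"linear":{"type":"array","items":{"type":"array","items":{"type":"number"}}},"rotation":{"type":"array","items":{"type":"array","items":{"type":"number"}}},"force":{"type":"number"}},"required":["fingers","linear","rotation"]}

```bash
mkdir -p pics
python3 - <<'E'
from bench import r
import cv2,pickle
d={}
for n in("scene","top"):
    s=r.snapshot(n);d[n]=s;cv2.imwrite(f"pics/{n}0.png",s["frame"][:,:,::-1])
    print(n,{k:v for k,v in s.items() if k!="frame"})
pickle.dump(d,open("d0.pkl","wb"))
print(r.sense())
E
```

```text
scene {'fx': 624.5164417966458, 'fy': 624.5164417966458, 'cx': 316.0039098927844, 'cy': 239.51849441996998, 'camera_from_world': array([[ 2.99838347e-01,  9.53983480e-01,  3.53339128e-03,
        -1.11580601e+02],
       [-7.22088433e-01,  2.24529806e-01,  6.54350564e-01,
         3.11053665e+02],
       [ 6.23446277e-01, -1.98750812e-01,  7.56183082e-01,
        -2.40055240e+03],
       [ 0.00000000e+00,  0.00000000e+00,  0.00000000e+00,
         1.00000000e+00]])}
top {'fx': 572.474638658058, 'fy': 572.474638658058, 'cx': 322.335458182411, 'cy': 237.7549895955414, 'camera_from_world': array([[ 3.89166739e-01, -9.21154733e-01, -4.81739208e-03,
        -2.32494691e+02],
       [ 8.45791743e-01,  3.55245957e-01,  3.98041001e-01,
        -4.28287664e+02],
       [-3.64945993e-01, -1.58978829e-01,  9.17354977e-01,
        -1.60587152e+03],
       [ 0.00000000e+00,  0.00000000e+00,  0.00000000e+00,
         1.00000000e+00]])}
{'time': 0.1, 'joint_pos': array([ 6.12261993e+01,  7.50997048e+00,  8.53219057e+01,  7.28334174e-04,
        8.72620633e+01, -4.89279304e+00]), 'qd': array([-0.01037401, -0.1399861 , -0.18622211,  0.07210655, -0.01817218,
       -0.0879019 ]), 'joint_efforts': array([ 1.36351759e-03, -5.70955610e+01, -5.01940513e+01, -1.64196354e-04,
        8.14756961e-03,  8.42943132e-05]), 'tool_pos': array([242.65643162, 548.24488161, 249.3686277 ]), 'tcp_rot': array([-1.79906465e+02, -8.73703621e-03,  1.56118950e+02]), 'ft_force': array([-0.63794543,  0.08272358, -0.32945577]), 'wrist_torque': array([ 0.03181474,  0.02957237, -0.06267395]), 'grip_force': 0.0, 'finger_gap': 85.38096676879348}
```

View pics/scene0.png

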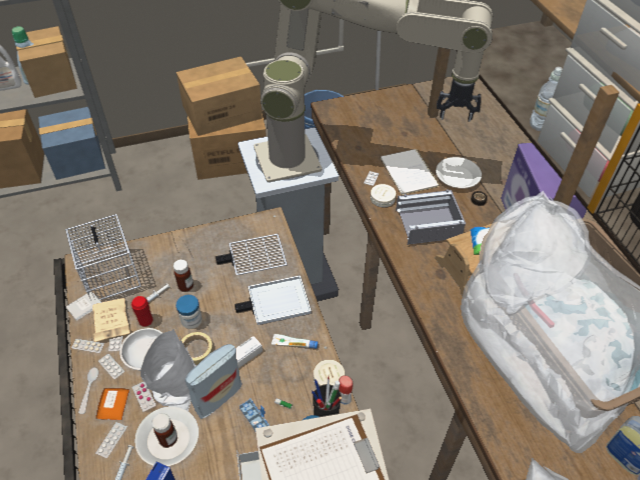

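View pics/top0.png

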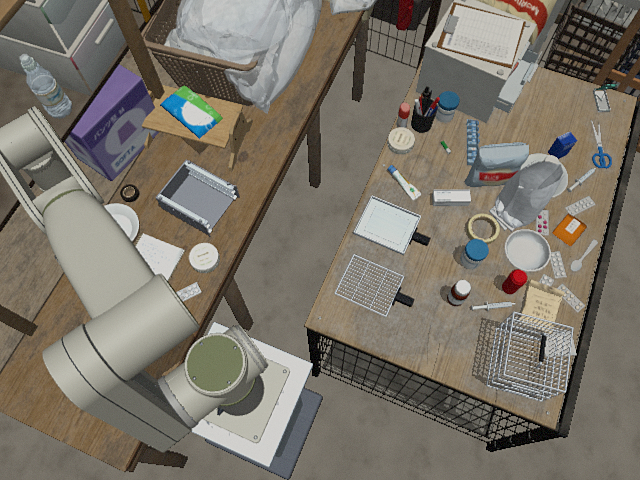

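Scene view: the base is at about (430,217), the pan at (280,300) and the grid at (258,254). In the top view the base is at (199,195), the pan at (388,222) with its pull at (421,239), and the grid at (370,285) with its pull at (403,299). I'll enlarge crops of these.

```bash
cat > h.py <<'E'
import numpy as np,cv2,pickle
def ray(s,u,v):
    M=np.array(s["camera_from_world"]);R,t=M[:3,:3],M[:3,3]
    d=R.T@np.array([(u-s["cx"])/s["fx"],-(v-s["cy"])/s["fy"],-1.]);return -R.T@t,d
def onz(s,u,v,z):
    c,d=ray(s,u,v);return c+d*(z-c[2])/d[2]
def proj(s,p):
    M=np.array(s["camera_from_world"]);q=M[:3,:3]@np.array(p,float)+M[:3,3]
    return s["cx"]+s["fx"]*q[0]/-q[2],s["cy"]-s["fy"]*q[1]/-q[2]
E
python3 - <<'E'
from h import *
d=pickle.load(open("d0.pkl","rb"))
t=d["top"]["frame"][:,:,::-1]; s=d["scene"]["frame"][:,:,::-1]
a=cv2.resize(t[150:240,150:250],(600,540),interpolation=2)
cv2.imwrite("pics/a.png",a)
cv2.imwrite("pics/b.png",cv2.resize(t[190:320,325:445],(552,598),interpolation=2))
cv2.imwrite("pics/c.png",cv2.resize(s[180:250,385:485],(800,560),interpolation=2))
# black pulls
for n in d:
    f=d[n]["frame"];m=(f.max(2)<45).astype(np.uint8)
    k,_,st,c=cv2.connectedComponentsWithStats(m)
    for i in range(1,k):
        if 40<st[i,4]<500: print(n,st[i],c[i].round(1),onz(d[n],*c[i],15).round(0))
E
```

```text
scene [479  76  83 102 258] [523.7 130.2] [133. 944.  15.]
scene [592 127  48 146 425] [617.3 223.5] [678. 999.  15.]
scene [619 162  21  37  54] [629.3 180.6] [ 507. 1170.   15.]
scene [622 175  18  33  46] [631.7 191.7] [ 559. 1143.   15.]
scene [575 192  12  17  48] [580.6 199.4] [538. 943.  15.]
scene [629 193  11  36 215] [635.6 211.6] [ 648. 1095.   15.]
scene [472 197  14   8  53] [477.9 201.7] [439. 585.  15.]
scene [217 254  15  10 103] [223.9 258.9] [ 428. -335.   15.]
scene [ 61 263  16 217 441] [ 68.1 368.7] [ 694. -845.   15.]
scene [236 302  16  10 104] [243.7 306.7] [ 634. -317.   15.]
scene [320 386   6  16  58] [322.8 391.8] [ 980. -171.   15.]
scene [314 398  26  18 157] [324.7 410. ] [1034. -183.   15.]
top [149   0  14  17  94] [155.    7.1] [1142.  913.   15.]
top [340  17  21  40  54] [350.7  36.2] [1294.  182.   15.]
top [613  33  27  40 386] [629.   54.8] [1599. -771.   15.]
top [ 61  46  69  97 403] [94.  94.8] [706. 909.  15.]
top [326  58  15  27  41] [332.8  71.3] [1121.  181.   15.]
top [352  72   8  30  49] [353.8  89.6] [1076.   83.   15.]
top [297  92  26  49  74] [309.5 116.3] [913. 181.  15.]
top [248 142  50  94 145] [271.7 189.7] [606. 181.  15.]
top [309 164   9  24  58] [311.1 176.2] [701.  83.  15.]
top [120 185  19  17 122] [130.2 194.4] [415. 593.  15.]
top [  0 201  20  31 122] [  9.1 214.9] [203. 909.  15.]
top [409 228  21  18 139] [419.6 238.3] [ 629. -314.   15.]
top [229 237  20  36  55] [237.9 255. ] [361. 181.  15.]
top [392 287  22  20 134] [402.9 298.8] [ 425. -332.   15.]
top [199 298  18  34  56] [207.8 313.8] [160. 180.  15.]
top [539 335   7  27 101] [541.9 348.3] [ 440. -747.   15.]
top [166 451  21  17  91] [178.3 458.5] [-223.   69.   15.]
```

View pics/a.png

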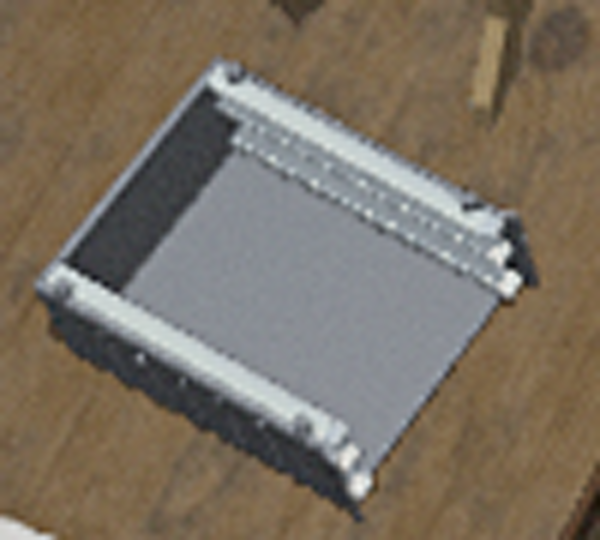

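View pics/b.png

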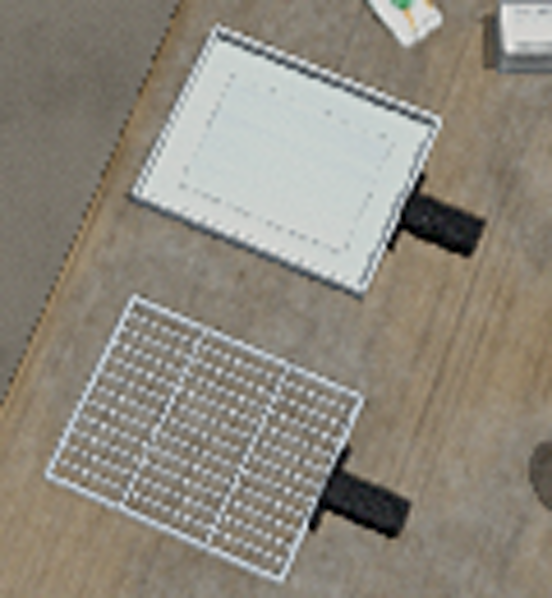

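View pics/c.png

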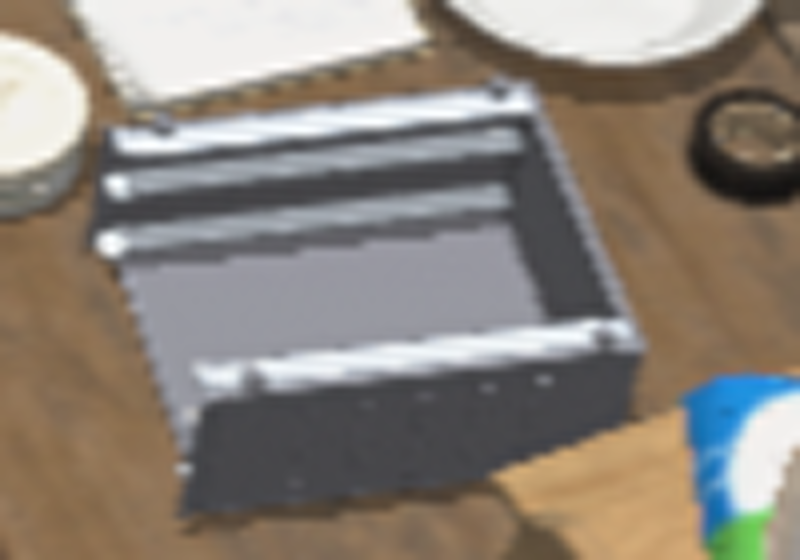

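```bash
cat > fit.py <<'E'
from h import *
d=pickle.load(open("d0.pkl","rb"));T,S=d["top"],d["scene"]
def cr(k,ox,oy,p): return [((a+.5)/k-.5+ox,(b+.5)/k-.5+oy) for a,b in p]
def rect(pts,z,nm):
    P=np.array([onz(T,*p,z)[:2] for p in pts]);c=P.mean(0)
    # pts order: back-y-, front y-, front y+, back y+
    f=(P[1]+P[2])/2;b=(P[0]+P[3])/2;l=np.linalg.norm(b-f)
    l1,l2=P[0]-P[1],P[3]-P[2];w=(P[0]-P[3]),(P[1]-P[2])
    ang=lambda v:np.degrees(np.arctan2(v[1],v[0])).round(1)
    print(nm,"c",c.round(1),"len",l.round(1),[np.linalg.norm(v).round(1) for v in w],"yaw",ang(l1),ang(l2),ang(w[0])+90,ang(w[1])+90)
rect(cr(4.6,325,190,[(217,27),(441,120),(362,296),(133,195)]),15,"pan")
rect(cr(4.6,325,190,[(135,297),(362,397),(284,580),(47,477)]),5,"wire")
A=lambda p:cr(6,150,150,p)
C=lambda p:cr(8,385,180,p)
def seg(s,a,b,z,n):
    p,q=onz(s,*a,z),onz(s,*b,z);v=q-p;print(n,p.round(1)[:2],q.round(1)[:2],"len",np.linalg.norm(v).round(1),"ang",np.degrees(np.arctan2(v[1],v[0])).round(2))
seg(T,*A([(345,432),(75,270)]),79,"near flange inner")
seg(T,*A([(475,195),(240,65)]),79,"far flange outer")
seg(T,*A([(42,290),(218,63)]),81,"back top")
seg(T,*A([(370,470),(500,300)]),3,"floor front")
seg(S,*C([(115,150),(525,103)]),77,"near flange inner S")
seg(S,*C([(640,340),(530,85)]),81,"back top S")
seg(S,*C([(200,370),(630,325)]),79,"far flange S")
seg(S,*C([(182,515),(125,262)]),0,"front floor S")
for n,c in(("scene",(223.9,258.9)),("top",(402.9,298.8)),("scene",(243.7,306.7)),("top",(419.6,238.3))):
    print(n,onz(d[n],*c,12).round(1))
print("bottle",onz(T,460,286,115)[:2],"jar",onz(T,476,247,91)[:2],"pot",onz(T,203,255,32)[:2])
E
python3 fit.py
```

```text
pan c [ 636.2 -204.1] len 167.5 [np.float64(141.7), np.float64(143.4)] yaw 87.4 86.8 87.3 87.6
wire c [ 432.1 -224.1] len 165.1 [np.float64(139.5), np.float64(136.3)] yaw 87.2 88.3 87.4 88.3
near flange inner [403. 295.] [431.  465.6] len 172.9 ang 80.68
far flange outer [549.8 295.6] [571.8 445.1] len 151.2 ang 81.65
back top [413.6 474.5] [567.5 455.4] len 155.0 ang -7.05
floor front [414.6 302.4] [530.8 284.2] len 117.7 ang -8.92
near flange inner S [394.6 292.5] [421. 474.] len 183.4 ang 81.75
back top S [565.8 456.8] [415.  478.5] len 152.4 ang 171.81
far flange S [525.4 276.3] [555.3 457.8] len 183.9 ang 80.65
front floor S [536.5 273.3] [392.4 306.9] len 147.9 ang 166.89
scene [ 425.9 -335.3   12. ]
top [ 426.1 -331.8   12. ]
scene [ 631.5 -316.4   12. ]
top [ 630.4 -313.5   12. ]
bottle [ 487.98246728 -465.68042101] jar [ 631.03183468 -474.99640127] pot [314.84640073 273.04076299]
```

```bash
cat > go.py <<'E'
import sys,numpy as np
from scipy.spatial.transform import Rotation as R
from bench import r
def go(x,y,z,yaw):
    s=r.sense();q=R.from_euler("xyz",s["tcp_rot"],degrees=True)
    l=q.inv().apply(np.array([x,y,z])-s["tool_pos"])/1000
    w=(q.inv()*R.from_euler("xyz",[180,0,yaw],degrees=True)).as_rotvec(degrees=True)
    print("t",s["time"],"pos",s["tool_pos"].round(1),s["tcp_rot"].round(2),"F",s["ft_force"].round(1),"gap",round(s["finger_gap"],1),"\nlin",l.round(4),"rot",w.round(2))
if __name__=="__main__": go(*map(float,sys.argv[1:5]))
E
python3 go.py 630.5 -320 120 87.2
```

```text
t 0.1 pos [242.7 548.2 249.4] [-1.7991e+02 -1.0000e-02  1.5612e+02] F [-0.6  0.1 -0.3] gap 85.4 
lin [-0.7062 -0.6367  0.1303] rot [-9.000e-02  5.000e-02  6.892e+01]
```

Emit:
{"method": "servo_tool", "body": {
  "fingers": [0.06,0.06,0.06,0.06,0.06,0.06,0.06,0.06,0.06,0.06],
  "linear": [
    [-0.353,-0.318,0.0],
    [-0.353,-0.318,0.0],
    [-0.353,-0.318,0.0],
    [-0.353,-0.318,0.0],
    [-0.353,-0.318,0.0],
    [-0.353,-0.318,0.0],
    [-0.353,-0.318,0.0],
    [-0.353,-0.318,0.0],
    [-0.353,-0.318,0.0],
    [-0.353,-0.318,0.0]
  ],
  "rotation": [
    [0,0,68.9],
    [0,0,68.9],
    [0,0,68.9],
    [0,0,68.9],
    [0,0,68.9],
    [0,0,68.9],
    [0,0,68.9],
    [0,0,68.9],
    [0,0,68.9],
    [0,0,68.9]
  ],
  "force": 80
}}

```text
time: 1.1
tool_pos: [437.6, 111.6, 250.1]
tcp_rot: [180.0, 0.1, 87.0]
ft_force: [-0.6, 0.3, 0.0]
finger_gap: 59.9
grip_force: 0.0
```

```bash
python3 go.py 630.5 -320 100 87.2
```

```text
t 1.1 pos [437.6 111.6 250.1] [1.7999e+02 6.0000e-02 8.7050e+01] F [-0.6  0.3  0. ] gap 59.9 
lin [-0.421   0.2148  0.1505] rot [ 0.01  0.06 -0.15]
```

Emit:
{"method": "servo_tool", "body": {
  "fingers": [0.06,0.06,0.06,0.06,0.06,0.06,0.06,0.06,0.06,0.06],
  "linear": [
    [-0.421,0.215,0.15],
    [-0.421,0.215,0.15],
    [-0.421,0.215,0.15],
    [-0.421,0.215,0.15],
    [-0.421,0.215,0.15],
    [-0.421,0.215,0.15],
    [-0.421,0.215,0.15],
    [-0.421,0.215,0.15],
    [-0.421,0.215,0.15],
    [-0.421,0.215,0.15]
  ],
  "rotation": [
    [0,0,0],
    [0,0,0],
    [0,0,0],
    [0,0,0],
    [0,0,0],
    [0,0,0],
    [0,0,0],
    [0,0,0],
    [0,0,0],
    [0,0,0]
  ]
}}

```text
time: 2.1
tool_pos: [631.3, -317.9, 98.6]
tcp_rot: [-179.9, -0.0, 87.2]
ft_force: [0.4, 0.9, 0.9]
finger_gap: 60.3
grip_force: 0.0
```

Emit:
{"method": "servo_tool", "body": {
  "fingers": [0.06,0.06,0.06],
  "linear": [
    [0,0,0],
    [0,0,0],
    [0,0,0]
  ],
  "rotation": [
    [0,0,0],
    [0,0,0],
    [0,0,0]
  ]
}}

```text
time: 2.4
tool_pos: [631.3, -315.2, 100.7]
tcp_rot: [180.0, -0.0, 87.2]
ft_force: [0.6, -0.2, -0.1]
finger_gap: 60.3
grip_force: 0.0
```

```bash
python3 go.py 630.5 -320 23 87.2
python3 - <<'E'
from bench import r
import cv2,numpy as np
a=[]
for n,(x,y) in {"top":(360,180),"scene":(200,250)}.items():
    f=r.snapshot(n)["frame"][:,:,::-1];a.append(cv2.resize(f[y:y+90,x:x+100],(400,360),interpolation=2))
cv2.imwrite("pics/g1.png",np.hstack(a))
E
```

```text
t 2.4 pos [ 631.3 -315.2  100.7] [ 1.7999e+02 -1.0000e-02  8.7250e+01] F [ 0.6 -0.2 -0.1] gap 60.3 
lin [-0.0049 -0.0005  0.0777] rot [ 0.01 -0.01  0.05]
```

View pics/g1.png

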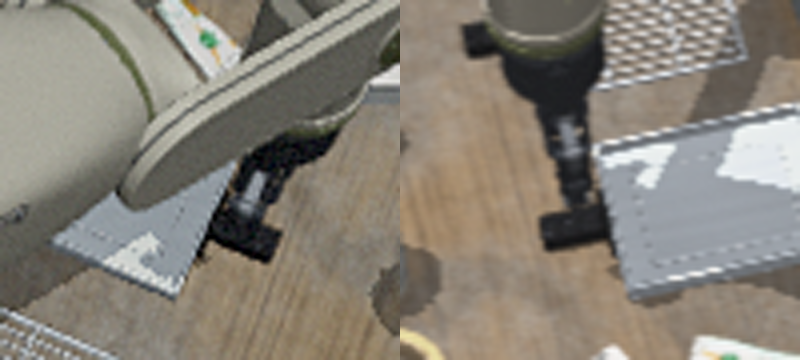

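The gripper hangs over the pan's pull (left crop at about (245,240)), so I'll descend, grip and lift.

Emit:
{"method": "servo_tool", "body": {
  "fingers": [0.06,0.06,0.06,0.06,0.026,0.02,0.02,0.02,0.02,0.02],
  "linear": [
    [-0.005,0,0.03],
    [-0.005,0,0.06],
    [-0.005,0,0.077],
    [-0.005,0,0.077],
    [-0.005,0,0.077],
    [-0.005,0,0.077],
    [-0.005,0,0.077],
    [-0.005,0,0.077],
    [-0.005,0,0.077],
    [-0.005,0,0.077]
  ],
  "rotation": [
    [0,0,0],
    [0,0,0],
    [0,0,0],
    [0,0,0],
    [0,0,0],
    [0,0,0],
    [0,0,0],
    [0,0,0],
    [0,0,0],
    [0,0,0]
  ]
}}

```text
time: 3.5
tool_pos: [632.7, -321.8, 26.3]
tcp_rot: [179.8, 0.1, 87.2]
ft_force: [-0.4, 1.0, 8.1]
finger_gap: 23.8
grip_force: 80.8
```

Emit:
{"method": "servo_tool", "body": {
  "fingers": [0.015,0.015,0.015,0.015],
  "linear": [
    [0,0,0],
    [0,0,0],
    [0,0,0],
    [0,0,0]
  ],
  "rotation": [
    [0,0,0],
    [0,0,0],
    [0,0,0],
    [0,0,0]
  ]
}}

```text
time: 3.9
tool_pos: [632.7, -321.8, 26.3]
tcp_rot: [179.8, 0.1, 87.2]
ft_force: [-1.4, 1.8, 6.9]
finger_gap: 23.8
grip_force: 80.8
```

Emit:
{"method": "servo_tool", "body": {
  "fingers": [0.015,0.015,0.015,0.015],
  "linear": [
    [0,0,-0.03],
    [0,0,-0.06],
    [0,0,-0.08],
    [0,0,-0.08]
  ],
  "rotation": [
    [0,0,0],
    [0,0,0],
    [0,0,0],
    [0,0,0]
  ]
}}

```text
time: 4.3
tool_pos: [633.7, -322.6, 108.9]
tcp_rot: [179.6, 0.2, 87.2]
ft_force: [0.3, -0.2, -1.5]
finger_gap: 23.7
grip_force: 79.8
```

```bash
python3 go.py 429 64 104 81.3
```

```text
t 4.3 pos [ 633.7 -322.6  108.9] [179.57   0.24  87.22] F [ 0.3 -0.2 -1.5] gap 23.7 
lin [ 0.3762 -0.2232  0.0017] rot [0.44 0.21 5.92]
```

Emit:
{"method": "servo_tool", "body": {
  "fingers": [0.015,0.015,0.015,0.015,0.015,0.015,0.015,0.015,0.015,0.015],
  "linear": [
    [0.03,-0.018,0],
    [0.075,-0.045,0],
    [0.115,-0.068,0],
    [0.155,-0.092,0],
    [0.195,-0.116,0],
    [0.235,-0.139,0],
    [0.275,-0.163,0],
    [0.315,-0.187,0],
    [0.355,-0.21,0],
    [0.376,-0.223,0]
  ],
  "rotation": [
    [0,0,0],
    [0,0,1],
    [0,0,2],
    [0,0,3],
    [0,0,4],
    [0,0,5],
    [0,0,5.9],
    [0,0,5.9],
    [0,0,5.9],
    [0,0,5.9]
  ]
}}

```text
time: 5.3
tool_pos: [423.9, 67.8, 101.9]
tcp_rot: [-179.9, -0.0, 81.4]
ft_force: [-0.3, -0.7, -1.8]
finger_gap: 24.0
grip_force: 79.7
```

Emit:
{"method": "servo_tool", "body": {
  "fingers": [0.015,0.015,0.015],
  "linear": [
    [0,0,0],
    [0,0,0],
    [0,0,0]
  ],
  "rotation": [
    [0,0,0],
    [0,0,0],
    [0,0,0]
  ]
}}

```text
time: 5.6
tool_pos: [426.8, 64.7, 103.0]
tcp_rot: [-180.0, 0.0, 81.3]
ft_force: [0.0, -0.6, -1.4]
finger_gap: 23.9
grip_force: 79.7
```

```bash
python3 go.py 429 64 56 81.3
python3 - <<'E'
from bench import r
import cv2,numpy as np,pickle
a=[];d={}
for n,(x,y) in {"top":(140,145),"scene":(340,180)}.items():
    d[n]=r.snapshot(n);f=d[n]["frame"][:,:,::-1];a.append(cv2.resize(f[y:y+150,x:x+130],(390,450),interpolation=2))
pickle.dump(d,open("d1.pkl","wb"))
cv2.imwrite("pics/g2.png",np.hstack(a))
E
```

```text
t 5.6 pos [426.8  64.7 103. ] [-1.800e+02  2.000e-02  8.129e+01] F [ 0.  -0.6 -1.4] gap 23.9 
lin [-0.0004  0.0023  0.047 ] rot [-0.    0.02 -0.01]
```

View pics/g2.png

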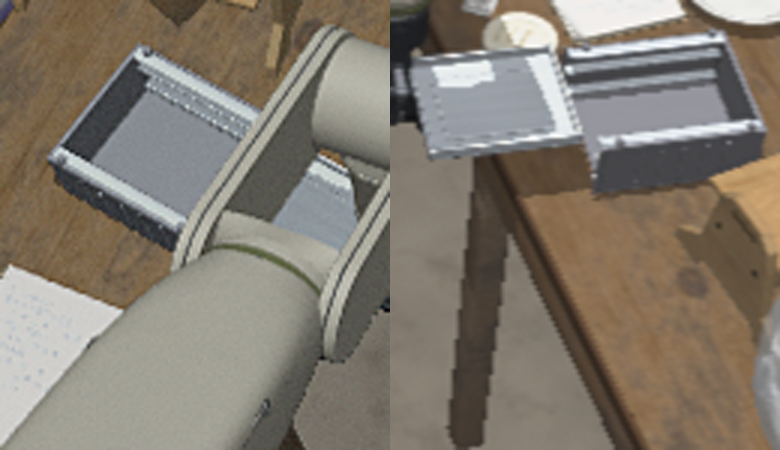

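The pan is held level in front of the base (right crop, leading edge at x≈560–580). I'll rectify the base top plane to refine its lateral position.

```bash
cat > rect.py <<'E'
from h import *
d=pickle.load(open("d0.pkl","rb"));B=np.array([477,378.]);a=np.radians(81.3)
ex=np.array([np.cos(a),np.sin(a)]);ey=np.array([-ex[1],ex[0]])
out=[]
for n in("top","scene"):
    X,Y=np.meshgrid(np.arange(-120,110,.5)+.0,np.arange(100,-100,-.5))
    m=np.zeros(X.shape+(2,),np.float32)
    P=np.dstack([B[0]+X*ex[0]+Y*ey[0],B[1]+X*ex[1]+Y*ey[1],np.full(X.shape,79.)])
    s=d[n];M=np.array(s["camera_from_world"]);q=P@M[:3,:3].T+M[:3,3]
    m[...,0]=s["cx"]+s["fx"]*q[...,0]/-q[...,2];m[...,1]=s["cy"]-s["fy"]*q[...,1]/-q[...,2]
    w=cv2.remap(s["frame"],m,None,cv2.INTER_CUBIC)
    w=w[:,:,::-1].copy()
    for y in(-74,-80,0,74,80): cv2.line(w,(0,int((100-y)*2)),(12,int((100-y)*2)),(0,0,255),1)
    for x in(-100,-88,0,89): cv2.line(w,(int((x+120)*2),0),(int((x+120)*2),12),(0,0,255),1)
    out.append(w[:,:390] if 0 else cv2.resize(w,(400,348)))
cv2.imwrite("pics/r.png",np.hstack(out))
E
python3 rect.py
```

```text
(no output)
```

View pics/r.png

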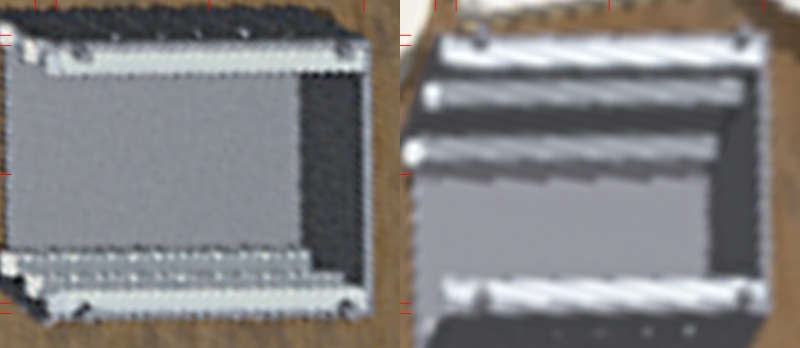

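The rectified views show both white flanges with a small tilt left. I'll fit their centre lines numerically.

```bash
cat >> rect.py <<'E'
    g=cv2.cvtColor(w,cv2.COLOR_BGR2GRAY)
    for lo,hi in((55,85),(-85,-55)):
        xs,ys,wd=[],[],[]
        for x in range(-60,61,2):
            col=g[int((100-hi)*2):int((100-lo)*2),int((x+120)*2)].astype(float)
            b=np.flatnonzero(col>175)
            if len(b): xs.append(x);ys.append(hi-b.mean()/2);wd.append(np.ptp(b)/2)
        p=np.polyfit(xs,ys,1);print(n,"y@0",p[1].round(2),"slope deg",np.degrees(p[0]).round(2),"width",np.median(wd))
    x0=int((0+120)*2)
    rows=slice(int((100-50)*2),int((100+40)*2))
    gr=np.median(g[rows,int(190*2):].astype(float),0);print(n,"back prof",[(190-120+i/2,v) for i,v in enumerate(gr) if 15<i<60][::4])
E
sed -i '/^    g=/,$!b' rect.py; python3 rect.py
```

```text
File "rect.py", line 17
    g=cv2.cvtColor(w,cv2.COLOR_BGR2GRAY)
IndentationError: unexpected indent
```

```bash
sed -i '/imwrite/d' rect.py; python3 rect.py
```

```text
top y@0 64.99 slope deg 0.66 width 11.5
top y@0 -71.89 slope deg 0.43 width 11.5
top back prof [(78.0, np.float64(65.0)), (80.0, np.float64(65.0)), (82.0, np.float64(64.0)), (84.0, np.float64(56.0)), (86.0, np.float64(54.0)), (88.0, np.float64(88.0)), (90.0, np.float64(144.0)), (92.0, np.float64(152.0)), (94.0, np.float64(122.0)), (96.0, np.float64(101.5)), (98.0, np.float64(102.0))]
scene y@0 70.34 slope deg 0.45 width 14.0
scene y@0 -67.66 slope deg 0.22 width 15.0
scene back prof [(78.0, np.float64(72.0)), (80.0, np.float64(71.0)), (82.0, np.float64(70.0)), (84.0, np.float64(78.0)), (86.0, np.float64(102.0)), (88.0, np.float64(129.0)), (90.0, np.float64(141.0)), (92.0, np.float64(137.5)), (94.0, np.float64(124.0)), (96.0, np.float64(114.0)), (98.0, np.float64(113.0))]
```

```bash
python3 - <<'E'
from h import *
d=pickle.load(open("d1.pkl","rb"));S=d["scene"]
a=np.radians(81.3);ex=np.array([np.cos(a),np.sin(a)]);ey=np.array([-ex[1],ex[0]]);t=np.array([426.8,64.7])
for p in[(167,48),(191,138),(22,57),(40,155)]:
    w=onz(S,(p[0]+.5)/3-.5+340,(p[1]+.5)/3-.5+180,92)[:2]-t
    print((w@ex).round(1),(w@ey).round(1))
E
python3 go.py 431.1 63.4 56 81.7
```

```text
206.1 66.3
199.6 -73.0
39.5 76.7
31.3 -72.8
t 5.7 pos [426.9  64.5 103.1] [-1.7999e+02  1.0000e-02  8.1240e+01] F [ 0.1 -0.5 -1.5] gap 24.0 
lin [-0.0004  0.0044  0.0471] rot [-0.01  0.01 -0.46]
```

Emit:
{"method": "servo_tool", "body": {
  "fingers": [0.015,0.015,0.015,0.015,0.015],
  "linear": [
    [0,0.004,0.02],
    [0,0.004,0.04],
    [0,0.004,0.048],
    [0,0.004,0.048],
    [0,0.004,0.048]
  ],
  "rotation": [
    [0,0,-0.45],
    [0,0,-0.45],
    [0,0,-0.45],
    [0,0,-0.45],
    [0,0,-0.45]
  ]
}}

```text
time: 6.2
tool_pos: [430.8, 64.5, 55.7]
tcp_rot: [180.0, -0.0, 81.7]
ft_force: [0.7, -0.6, -1.0]
finger_gap: 23.8
grip_force: 79.6
```

Emit:
{"method": "servo_tool", "body": {
  "fingers": [0.015,0.015,0.015,0.015,0.015,0.015,0.015],
  "linear": [
    [0.01,0,0],
    [0.02,0,0],
    [0.03,0,0],
    [0.04,0,0],
    [0.05,0,0],
    [0.06,0,0],
    [0.06,0,0]
  ],
  "rotation": [
    [0,0,0],
    [0,0,0],
    [0,0,0],
    [0,0,0],
    [0,0,0],
    [0,0,0],
    [0,0,0]
  ]
}}

```text
time: 6.9
tool_pos: [439.9, 125.9, 55.9]
tcp_rot: [179.9, -0.1, 81.8]
ft_force: [4.4, 2.0, -1.2]
finger_gap: 23.8
grip_force: 79.9
```

```bash
python3 go.py 431.1 63.4 56 81.7
python3 - <<'E'
from bench import r
import cv2
f=r.snapshot("scene")["frame"][:,:,::-1]
cv2.imwrite("pics/g3.png",cv2.resize(f[175:255,370:480],(770,560),interpolation=2))
E
```

```text
t 6.9 pos [439.9 125.9  55.9] [ 1.7991e+02 -8.0000e-02  8.1810e+01] F [ 4.4  2.  -1.2] gap 23.8 
lin [-0.0632  0.0002 -0.0002] rot [ 0.09 -0.08  0.11]
```

View pics/g3.png

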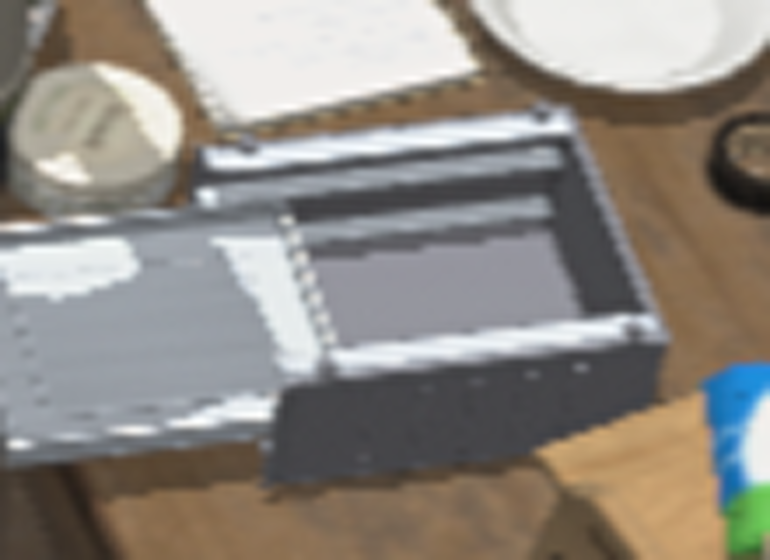

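The pan's leading edge is inside the base between the rails. A 4 N sideways force suggests shifting about 1 mm in tool +y.

Emit:
{"method": "servo_tool", "body": {
  "fingers": [0.015,0.015,0.015,0.015,0.015,0.015,0.015],
  "linear": [
    [0.01,0.001,0],
    [0.02,0.001,0],
    [0.03,0.001,0],
    [0.04,0.001,0],
    [0.05,0.001,0],
    [0.06,0.001,0],
    [0.06,0.001,0]
  ],
  "rotation": [
    [0,0,0],
    [0,0,0],
    [0,0,0],
    [0,0,0],
    [0,0,0],
    [0,0,0],
    [0,0,0]
  ]
}}

```text
time: 7.65
tool_pos: [449.0, 184.6, 55.5]
tcp_rot: [180.0, -0.0, 81.8]
ft_force: [5.0, 2.0, -2.9]
finger_gap: 23.8
grip_force: 79.8
```

Emit:
{"method": "servo_tool", "body": {
  "fingers": [0.015,0.015,0.015,0.015,0.015,0.015],
  "linear": [
    [0.01,0.002,0],
    [0.02,0.002,0],
    [0.03,0.002,0],
    [0.04,0.002,0.002],
    [0.05,0.002,0.003],
    [0.05,0.002,0.003]
  ],
  "rotation": [
    [0,0,0],
    [0,0,0],
    [0,0,0],
    [0,0,0],
    [0,0,0],
    [0,0,0]
  ]
}}

```text
time: 8.25
tool_pos: [457.6, 234.0, 52.0]
tcp_rot: [-180.0, -0.0, 81.8]
ft_force: [0.4, 1.2, -1.3]
finger_gap: 24.0
grip_force: 79.8
```

```bash
python3 go.py 461 261 50 81.8; python3 -c "
from bench import r;print(r.sense()['wrist_torque'])"
```

```text
t 8.25 pos [457.6 234.   52. ] [-1.7997e+02 -1.0000e-02  8.1840e+01] F [ 0.4  1.2 -1.3] gap 24.0 
lin [ 0.0273 -0.0005  0.002 ] rot [-0.03 -0.01  0.04]
[-0.12135515 -0.07732206 -0.13846454]
```

Emit:
{"method": "servo_tool", "body": {
  "fingers": [0.015,0.015,0.015,0.015,0.015,0.015],
  "linear": [
    [0.006,0,0.001],
    [0.012,0,0.002],
    [0.018,0,0.003],
    [0.022,0,0.003],
    [0.026,0,0.003],
    [0.026,0,0.003]
  ],
  "rotation": [
    [0,0,0],
    [0,0,0],
    [0,0,0],
    [0,0,0],
    [0,0,0],
    [0,0,0]
  ]
}}

```text
time: 8.85
tool_pos: [461.6, 258.8, 49.4]
tcp_rot: [180.0, -0.0, 81.8]
ft_force: [-0.2, -0.3, -2.1]
finger_gap: 24.0
grip_force: 79.8
```

Emit:
{"method": "servo_tool", "body": {
  "fingers": [0.015,0.015,0.015,0.015],
  "linear": [
    [0.002,0,0],
    [0.004,0,0],
    [0.006,0,0],
    [0.006,0,0]
  ],
  "rotation": [
    [0,0,0],
    [0,0,0],
    [0,0,0],
    [0,0,0]
  ]
}}

```text
time: 9.25
tool_pos: [462.1, 264.0, 49.1]
tcp_rot: [-180.0, 0.0, 81.8]
ft_force: [-0.7, -2.6, -1.7]
finger_gap: 23.8
grip_force: 79.9
```

Emit:
{"method": "servo_tool", "body": {
  "fingers": [0.015,0.015,0.015,0.015,0.015],
  "linear": [
    [0.001,0,0],
    [0.002,0,0],
    [0.003,0,0],
    [0.004,0,0],
    [0.004,0,0]
  ],
  "rotation": [
    [0,0,0],
    [0,0,0],
    [0,0,0],
    [0,0,0],
    [0,0,0]
  ]
}}

```text
time: 9.75
tool_pos: [461.6, 264.5, 48.3]
tcp_rot: [-179.8, 0.4, 81.7]
ft_force: [-5.9, -19.5, 5.3]
finger_gap: 23.9
grip_force: 80.7
```

Emit:
{"method": "servo_tool", "body": {
  "fingers": [0.015,0.06,0.06,0.06,0.06,0.06,0.06,0.06,0.06],
  "linear": [
    [-0.002,0,0],
    [-0.002,0,0],
    [-0.002,0,0],
    [-0.002,0,0],
    [-0.002,0,0],
    [-0.002,0,-0.03],
    [-0.002,0,-0.06],
    [-0.002,0,-0.1],
    [-0.002,0,-0.1]
  ],
  "rotation": [
    [0,0,0],
    [0,0,0],
    [0,0,0],
    [0,0,0],
    [0,0,0],
    [0,0,0],
    [0,0,0],
    [0,0,0],
    [0,0,0]
  ]
}}

```text
time: 10.65
tool_pos: [466.2, 268.2, 156.1]
tcp_rot: [179.5, -0.3, 81.8]
ft_force: [1.0, 0.6, 0.3]
finger_gap: 60.1
grip_force: 0.0
```

```bash
python3 go.py 426.5 -340 148 87.8
```

```text
t 10.65 pos [466.2 268.2 156.1] [179.48  -0.34  81.79] F [1.  0.6 0.3] gap 60.1 
lin [-0.6077  0.0475  0.0049] rot [ 0.53 -0.31 -6.01]
```

Emit:
{"method": "servo_tool", "body": {
  "fingers": [0.06,0.06,0.06,0.06,0.06,0.06,0.06,0.06,0.06,0.06],
  "linear": [
    [-0.04,0.003,0],
    [-0.08,0.006,0],
    [-0.12,0.009,0],
    [-0.16,0.012,0],
    [-0.2,0.016,0],
    [-0.24,0.019,0],
    [-0.28,0.022,0],
    [-0.32,0.025,0],
    [-0.36,0.028,0],
    [-0.4,0.031,0]
  ],
  "rotation": [
    [0,0,-6],
    [0,0,-6],
    [0,0,-6],
    [0,0,-6],
    [0,0,-6],
    [0,0,-6],
    [0,0,-6],
    [0,0,-6],
    [0,0,-6],
    [0,0,-6]
  ]
}}

```text
time: 11.65
tool_pos: [435.9, -135.6, 149.4]
tcp_rot: [179.9, 0.0, 87.8]
ft_force: [0.8, -0.5, -0.0]
finger_gap: 59.9
grip_force: 0.0
```

Emit:
{"method": "servo_tool", "body": {
  "fingers": [0.06,0.06,0.06],
  "linear": [
    [0,0,0],
    [0,0,0],
    [0,0,0]
  ],
  "rotation": [
    [0,0,0],
    [0,0,0],
    [0,0,0]
  ]
}}

```text
time: 11.95
tool_pos: [436.1, -133.2, 149.1]
tcp_rot: [-180.0, -0.0, 87.8]
ft_force: [-1.4, -0.2, -0.5]
finger_gap: 60.1
grip_force: 0.0
```

```bash
python3 go.py 426.5 -340 90 87.8
```

```text
t 11.95 pos [ 436.1 -133.2  149.1] [-1.7999e+02 -3.0000e-02  8.7790e+01] F [-1.4 -0.2 -0.5] gap 60.1 
lin [-0.207  -0.0016  0.059 ] rot [-0.01 -0.03 -0.01]
```

Emit:
{"method": "servo_tool", "body": {
  "fingers": [0.06,0.06,0.06,0.06,0.06,0.06,0.06,0.06,0.06,0.06],
  "linear": [
    [-0.04,-0.001,0.01],
    [-0.08,-0.001,0.02],
    [-0.12,-0.001,0.03],
    [-0.16,-0.001,0.045],
    [-0.207,-0.001,0.059],
    [-0.207,-0.001,0.059],
    [-0.207,-0.001,0.059],
    [-0.207,-0.001,0.09],
    [-0.207,-0.001,0.123],
    [-0.207,-0.001,0.123]
  ],
  "rotation": [
    [0,0,0],
    [0,0,0],
    [0,0,0],
    [0,0,0],
    [0,0,0],
    [0,0,0],
    [0,0,0],
    [0,0,0],
    [0,0,0],
    [0,0,0]
  ]
}}

```text
time: 12.95
tool_pos: [425.2, -336.3, 22.5]
tcp_rot: [-179.7, -0.3, 87.9]
ft_force: [-1.6, 1.3, -0.7]
finger_gap: 60.2
grip_force: 0.0
```

Emit:
{"method": "servo_tool", "body": {
  "fingers": [0.06,0.026,0.015,0.015,0.015,0.015,0.015,0.015],
  "linear": [
    [0,0,0],
    [0,0,0],
    [0,0,0],
    [0,0,0],
    [0,0,0],
    [0,0,0],
    [0,0,0],
    [0,0,0]
  ],
  "rotation": [
    [0,0,0],
    [0,0,0],
    [0,0,0],
    [0,0,0],
    [0,0,0],
    [0,0,0],
    [0,0,0],
    [0,0,0]
  ]
}}

```text
time: 13.75
tool_pos: [428.4, -341.8, 28.8]
tcp_rot: [179.8, 0.1, 87.8]
ft_force: [-1.6, 3.4, 9.4]
finger_gap: 23.8
grip_force: 79.2
```

Emit:
{"method": "servo_tool", "body": {
  "fingers": [0.015,0.015,0.015,0.015],
  "linear": [
    [0,0,-0.03],
    [0,0,-0.06],
    [0,0,-0.09],
    [0,0,-0.09]
  ],
  "rotation": [
    [0,0,0],
    [0,0,0],
    [0,0,0],
    [0,0,0]
  ]
}}

```text
time: 14.15
tool_pos: [429.7, -343.5, 122.6]
tcp_rot: [179.6, 0.4, 87.8]
ft_force: [1.1, -1.3, -1.0]
finger_gap: 23.6
grip_force: 79.2
```

```bash
python3 go.py 432.5 62.6 115 81.75
```

```text
t 14.15 pos [ 429.7 -343.5  122.6] [179.58   0.38  87.76] F [ 1.1 -1.3 -1. ] gap 23.6 
lin [ 0.406  -0.0131  0.0048] rot [0.44 0.36 6.01]
```

Emit:
{"method": "servo_tool", "body": {
  "fingers": [0.015,0.015,0.015,0.015,0.015,0.015,0.015,0.015,0.015,0.015],
  "linear": [
    [0.03,-0.001,0],
    [0.075,-0.002,0],
    [0.12,-0.004,0],
    [0.165,-0.006,0],
    [0.21,-0.007,0],
    [0.255,-0.008,0],
    [0.3,-0.01,0],
    [0.345,-0.012,0],
    [0.385,-0.013,0],
    [0.4,-0.013,0]
  ],
  "rotation": [
    [0,0,0],
    [0,0,1],
    [0,0,2],
    [0,0,3],
    [0,0,4],
    [0,0,5],
    [0,0,6],
    [0,0,6],
    [0,0,6],
    [0,0,6]
  ]
}}

```text
time: 15.15
tool_pos: [429.0, 62.4, 116.2]
tcp_rot: [180.0, -0.1, 81.9]
ft_force: [0.3, 0.3, -1.7]
finger_gap: 23.6
grip_force: 79.1
```

Emit:
{"method": "servo_tool", "body": {
  "fingers": [0.015,0.015,0.015],
  "linear": [
    [0,0,0],
    [0,0,0],
    [0,0,0]
  ],
  "rotation": [
    [0,0,0],
    [0,0,0],
    [0,0,0]
  ]
}}

```text
time: 15.45
tool_pos: [429.5, 58.5, 116.2]
tcp_rot: [-180.0, 0.0, 81.7]
ft_force: [-0.6, 0.8, -1.3]
finger_gap: 23.7
grip_force: 79.1
```

```bash
python3 go.py 432.5 62.6 94 81.75
python3 - <<'E'
from bench import r
import cv2
f=r.snapshot("scene")["frame"][:,:,::-1]
cv2.imwrite("pics/g4.png",cv2.resize(f[165:255,335:480],(800,496),interpolation=2))
E
```

```text
t 15.45 pos [429.5  58.5 116.2] [-1.7999e+02  2.0000e-02  8.1720e+01] F [-0.6  0.8 -1.3] gap 23.7 
lin [0.0045 0.0024 0.0222] rot [-0.01  0.02 -0.03]
```

View pics/g4.png

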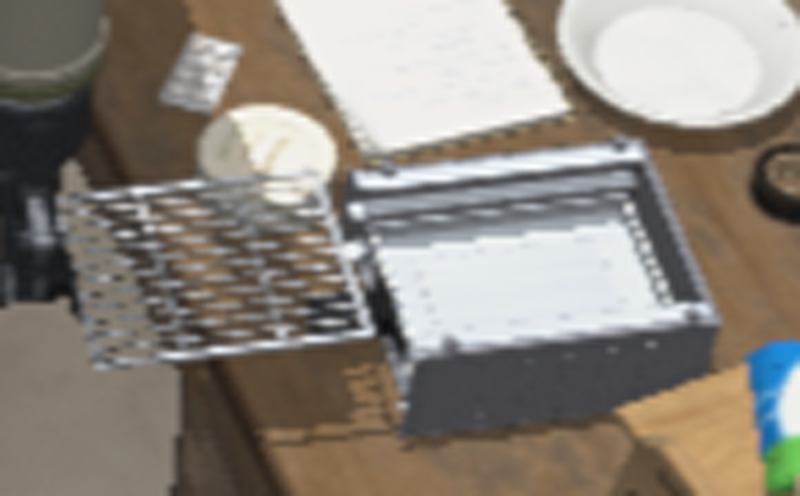

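The pan is seated in the base, and the grid is held level just in front of it (leading edge at x≈320–370). Lower and insert.

Emit:
{"method": "servo_tool", "body": {
  "fingers": [0.015,0.015,0.015,0.015],
  "linear": [
    [0.005,0.0025,0.01],
    [0.005,0.0025,0.022],
    [0.005,0.0025,0.022],
    [0.005,0.0025,0.022]
  ],
  "rotation": [
    [0,0,0],
    [0,0,0],
    [0,0,0],
    [0,0,0]
  ]
}}

```text
time: 15.9
tool_pos: [432.0, 63.8, 93.3]
tcp_rot: [-179.9, 0.0, 81.8]
ft_force: [-0.1, 0.7, -1.1]
finger_gap: 23.9
grip_force: 79.1
```

Emit:
{"method": "servo_tool", "body": {
  "fingers": [0.015,0.015,0.015,0.015,0.015,0.015,0.015],
  "linear": [
    [0.01,0,0],
    [0.02,0,0],
    [0.03,0,0],
    [0.04,0,0],
    [0.05,0,0],
    [0.06,0,0],
    [0.06,0,0]
  ],
  "rotation": [
    [0,0,0],
    [0,0,0],
    [0,0,0],
    [0,0,0],
    [0,0,0],
    [0,0,0],
    [0,0,0]
  ]
}}

```text
time: 16.6
tool_pos: [441.5, 124.7, 94.3]
tcp_rot: [180.0, -0.0, 81.9]
ft_force: [-0.3, -0.6, -1.8]
finger_gap: 23.6
grip_force: 79.1
```

Free so far; continuing.

Emit:
{"method": "servo_tool", "body": {
  "fingers": [0.015,0.015,0.015,0.015,0.015,0.015,0.015],
  "linear": [
    [0.01,0,0],
    [0.02,0,0],
    [0.03,0,0],
    [0.04,0,0],
    [0.05,0,0],
    [0.06,0,0],
    [0.06,0,0]
  ],
  "rotation": [
    [0,0,0],
    [0,0,0],
    [0,0,0],
    [0,0,0],
    [0,0,0],
    [0,0,0],
    [0,0,0]
  ]
}}

```text
time: 17.3
tool_pos: [450.1, 184.0, 94.4]
tcp_rot: [180.0, -0.0, 81.8]
ft_force: [0.3, -0.6, -1.5]
finger_gap: 23.9
grip_force: 79.1
```

Emit:
{"method": "servo_tool", "body": {
  "fingers": [0.015,0.015,0.015,0.015,0.015,0.015,0.015],
  "linear": [
    [0.01,0,0],
    [0.02,0,0],
    [0.03,0,0],
    [0.04,0,0.002],
    [0.05,0,0.004],
    [0.055,0,0.005],
    [0.055,0,0.005]
  ],
  "rotation": [
    [0,0,0],
    [0,0,0],
    [0,0,0],
    [0,0,0],
    [0,0,0],
    [0,0,0],
    [0,0,0]
  ]
}}

```text
time: 18.0
tool_pos: [457.7, 237.8, 89.0]
tcp_rot: [-180.0, 0.0, 81.8]
ft_force: [0.2, 0.2, -1.4]
finger_gap: 23.3
grip_force: 79.1
```

Emit:
{"method": "servo_tool", "body": {
  "fingers": [0.015,0.015,0.015,0.015,0.015],
  "linear": [
    [0.006,0,0.001],
    [0.012,0,0.002],
    [0.018,0,0.002],
    [0.023,0,0.002],
    [0.023,0,0.002]
  ],
  "rotation": [
    [0,0,0],
    [0,0,0],
    [0,0,0],
    [0,0,0],
    [0,0,0]
  ]
}}

```text
time: 18.5
tool_pos: [461.2, 260.6, 87.4]
tcp_rot: [180.0, -0.0, 81.8]
ft_force: [-0.2, 0.3, -0.7]
finger_gap: 23.4
grip_force: 79.1
```

Emit:
{"method": "servo_tool", "body": {
  "fingers": [0.015,0.015,0.015,0.015,0.015],
  "linear": [
    [0.0015,0,0],
    [0.003,0,0],
    [0.0045,0,0],
    [0.006,0,0],
    [0.006,0,0]
  ],
  "rotation": [
    [0,0,0],
    [0,0,0],
    [0,0,0],
    [0,0,0],
    [0,0,0]
  ]
}}

```text
time: 19.0
tool_pos: [461.4, 263.6, 86.9]
tcp_rot: [-179.9, 0.3, 81.7]
ft_force: [-3.1, -11.6, 3.1]
finger_gap: 23.7
grip_force: 79.7
```

Emit:
{"method": "servo_tool", "body": {
  "fingers": [0.015,0.015,0.015],
  "linear": [
    [0.001,0,0],
    [0.002,0,0],
    [0.002,0,0]
  ],
  "rotation": [
    [0,0,0],
    [0,0,0],
    [0,0,0]
  ]
}}

```text
time: 19.3
tool_pos: [461.4, 263.8, 86.7]
tcp_rot: [-179.9, 0.5, 81.7]
ft_force: [-5.6, -21.1, 7.6]
finger_gap: 23.4
grip_force: 80.2
```

Emit:
{"method": "servo_tool", "body": {
  "fingers": [0.015,0.06,0.06,0.06,0.06,0.06,0.06,0.06,0.06,0.06],
  "linear": [
    [-0.003,0,0],
    [-0.003,0,0],
    [-0.003,0,0],
    [-0.003,0,0],
    [-0.003,0,0],
    [-0.003,0,-0.03],
    [-0.003,0,-0.06],
    [-0.003,0,-0.1],
    [-0.04,0,-0.13],
    [-0.08,0,-0.13]
  ],
  "rotation": [
    [0,0,0],
    [0,0,0],
    [0,0,0],
    [0,0,0],
    [0,0,0],
    [0,0,0],
    [0,0,0],
    [0,0,0],
    [0,0,0],
    [0,0,0]
  ]
}}

```text
time: 20.3
tool_pos: [453.3, 189.6, 223.1]
tcp_rot: [179.5, -0.2, 81.9]
ft_force: [0.6, -0.4, 0.8]
finger_gap: 60.1
grip_force: 0.0
```

Emit:
{"method": "servo_tool", "body": {
  "fingers": [0.06,0.06,0.06,0.06,0.06],
  "linear": [
    [-0.04,0,0],
    [-0.08,0,0],
    [-0.1,0,0],
    [-0.1,0,0],
    [-0.1,0,0]
  ],
  "rotation": [
    [0,0,0],
    [0,0,0],
    [0,0,0],
    [0,0,0],
    [0,0,0]
  ]
}}

```text
time: 20.8
tool_pos: [436.7, 89.8, 217.5]
tcp_rot: [180.0, -0.0, 81.7]
ft_force: [-0.5, 0.3, -0.1]
finger_gap: 59.8
grip_force: 0.0
```

Run:
```python
from bench import r
import cv2,numpy as np
a=[]
for n,(x,y) in {"scene":(375,175),"top":(145,145)}.items():
    f=r.snapshot(n)["frame"][:,:,::-1];a.append(cv2.resize(f[y:y+100,x:x+110],(400,364),interpolation=2))
cv2.imwrite("pics/end.png",np.hstack(a))
```

```text
(no output)
```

View pics/end.png

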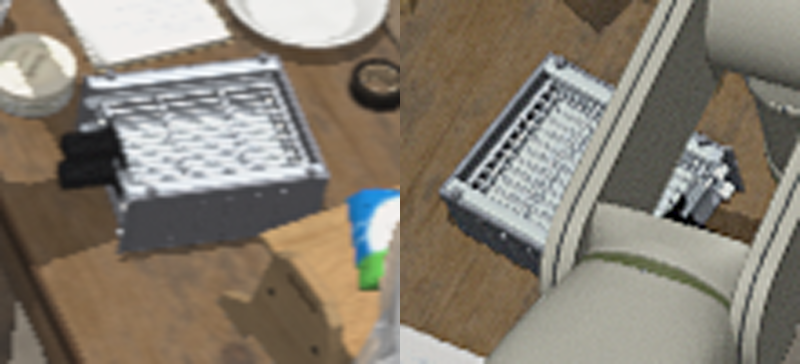

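The final view shows the grid seated above the pan, both pulls stacked at (90,140) and (90,172), the pot undisturbed and the gripper clear.

```bash
python3 -c "
from bench import r;print(r.hand_in())"
```

```text
the job is handed in; nothing more can be done
None
```

I slid the pan onto the lower rails and the wire floor onto the upper rails, each until it stopped against the back wall. I let go of both and handed the job in at about 21 s; no verdict came back. The pot stood where it was in the last picture, and I kept clear of the bottle and jar but did not check them again.

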